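Close down the coffee station

ROBOT

A 7-joint arm with a two-finger parallel gripper is mounted at the origin on the work surface. World frame = base frame: x ahead of the robot, y to its left, z up, the work surface at z = 0. Lengths are in m, angles in rad, forces in N, time in s.
With the tool pointing down it reaches from about 0.4 to 0.85 m from the base axis. Payload 10.4 kg.
Tool frame: the origin (TCP) lies midway between the tips of the shut fingers; the grasp point (between the pads) lies r.grip_point_offset behind it (r.grip_point_offset is the distance from the TCP to the grasp point, in m); z points along the fingers, y is the line along which they close (so a half turn about z gives the same grasp; the last joint's range is limited). The gripper opens to 87 mm and grips with 3 to 60 N. Pads are 19 mm wide; open, the fingers measure 117 mm over their backs; the gripper's body (75 mm by 190 mm) begins 51 mm behind the grasp point.
Start: joints at [1.14, 0.332, -0.065, 1.46, 0.022, 1.35, -0.088], TCP at [0.248, -0.574, 0.223] pointing down, gripper open.
Joint ranges: [-2.6, 2.6], [-0.5, 2.12], [-1.47, 1.34], [0.16, 2.42], [-1.27, 4.41], [0.06, 2.06], [-2.6, 2.6]. Speed limits (rad/s): [2.22, 2.22, 2.79, 2.79, 3.14, 3.14, 3.14].

INTERFACE

Orientations are given as a unit quaternion [x, y, z, w].
In Python, from bench import r gives the robot as it stands.
- The arm moves only by the tool play_rows, never from a script. Its arguments are lists of equal length, an entry for each row: "claw": the closure, from 0 (fully open) to 1 (shut); "delta_pos": the shift along the tool's x, y, z scaled (see below), a list of three; "delta_rot": the turn, a rotation vector about the tool's x, y, z scaled (see below), a list of three. A call has 1 to 8 rows; each row shifts and turns the commanded pose from where the row before left it, along the tool's axes as they then stand; what a row does not reach is not made up. The controller multiplies each number of a shift by 200 mm and each number of a turn by pi rad. A row lasts 1/10 s, in which the tool goes at most 50 mm and 8.59 degrees, less where a joint would pass 70% of its speed; a pose out of reach is approached as far as the arm can. A call with a number of a shift or a turn outside -1 to 1 is refused whole. A call with a gripper value outside its range is refused whole. The fingers move at their own pace and stop on an object; "squeeze" is the grip in N (left out, the last holds). Time passes only in rows, so rows that do not move let the fingers close. It gives the time, the measured TCP pose, the force, the opening and the grip force at its end, in the units of the state.
- r.read_state(): the state, without advancing time (a new reading comes with each control period).
- r.camera(name): name is "scene" or "top" or "wrist"; returns a dict with "pixels" (400x640x3 uint8, red, green, blue), "camera_matrix" (3x3 intrinsics, pixels), "cam_to_world" (4x4, takes a point from camera to world coordinates); the wrist camera has in their place "hand_eye" (4x4, takes a point from camera to tool coordinates, whose origin is the TCP and whose axes are the flange's). Camera axes: x right, y up, looking along -z (the intrinsics and any distortion apply to the point x, -y, -z); pixel columns grow to the right and rows downward; lengths in m; the calibration is good to about 2 mm. A picture is of the moment at which its call begins: read the wrist's pose just before it. There is no depth.
- r.close_job(): hands the job in; it is judged then, once.
The state is a dict: "time": time; "joint_positions": joint angles; "joint_vel": joint speeds; "joint_torque": joint torques, N m; "ee_pos": TCP position; "eef_rot": TCP orientation; "ft_force": force on the tool from outside, world axes, zero at the start; "torque": the same for the moment, N m; "width": finger opening in m; "grip_force": force on a finger pad.
Only numpy, scipy, OpenCV 4.12 (cv2) and the standard library are available. Lean on these libraries where they do the work, as an engineer would, in place of code of your own. Each camera call takes 0.05 s, during which the arm holds its last target. There are 200 camera calls.

TASK

Close down the coffee station: scrub out the fixed milk jug with the long brush, three full strokes down to the bottom, drawing the head right up to the rim each time, then stand the brush back in its white pot, head down. Put every barista tool lying on the bench (whichever there are of tamper, filter basket, dosing ring, scoop and lid plug) into the drawer of the steel unit and leave the drawer fully shut; the white cup among them stays on the bench where it is, upright.

Things in the scene. Friction and masses are not known exactly. Their poses are not given: they have to be found in the camera images.
- drawer (a joint): how far the drawer of the low steel drawer unit is pulled out, m: 0 shut, 0.18 fully out; it starts shut or a little ajar and slides stiffly (a few N). The unit is fixed to the bench, 260 mm deep, 300 wide, 100 high, with a stack of saucers on top
- handle (a point): middle of the drawer's black bar handle: a horizontal round bar, 11 mm thick and 120 long, 35 mm out from the drawer's front panel, 62 mm above the bench and 38 below the unit's top; x axis points straight into the unit (the drawer opens along -x), y along the bar, z up; moves with the drawer. The front panel is 15 mm thick, its top edge 87 mm above the bench
- drawer_floor (a point): point on the drawer's inner floor, midway across, 22 mm above the bench, 103 mm behind the handle bar; axes as the handle's; moves with the drawer. The inside runs from x = -47 to +168 mm and y = -129 to +129 mm about it, walls 56 mm high; with the drawer pulled out by d, only the front d - 6 mm of it is open from above, the rest is under the unit's top (headroom 66 mm)
- jug_in (a point): centre of the inner floor of the steel milk jug, 13 mm above the bench. The jug is fixed on a round black rinser plate (136 mm across, 8 high); it is upright, its rim 138 mm above the bench, open mouth 100 mm across inside, narrowest 93 mm; a handle on one side sticks out to 90 mm from the axis
- stand_in (a point): centre of the inner floor of the white ceramic brush stand, 5 mm above the bench: a fixed upright pot 90 mm high, 68-72 mm across outside, 60 mm across inside at the mouth
- brush: bottle brush standing head down in the stand, 200 mm long; origin at the centre of the flat lower end of the head, z up along the handle. Head 44 mm across and 80 long, then a 10 mm steel stem to 120 mm, then a round wooden grip 20 mm across from 120 to 200 mm
- tamper: steel palm tamper, 42 mm high: round foot 58 mm across and 12 high, round grip above it 40 mm across from 17 mm up; origin at the centre of its underside, z up. May be absent
- basket: small steel filter basket, an open cup 28 mm high, 58 mm across at the rim and 52 at the bottom; origin at the centre of its underside, z up. May be absent
- dosing_ring: aluminium dosing ring, 60 mm outside, 52 inside, 24 high, lying flat; origin at the centre of its underside, z up. May be absent
- scoop: short steel coffee scoop: upright round bowl 44 mm across at the rim (40 at the bottom) and 32 high; origin at the centre of the bowl's underside, z up; a flat handle 12 mm wide and 3 thick sticks out level with the rim along -x to 59 mm from the origin. May be absent
- plug: black plastic blender-lid plug: square flange 56 x 56 mm and 9 high below, square block 40 x 40 mm above it from 9 to 34 mm; origin at the centre of its underside, sides along x and y, z up. May be absent
- cup: white ceramic cup, 68 mm across and 55 high, handle along +y to about 60 mm from the axis; origin at the centre of its underside; stays on the bench

How it is judged:
On the way, in this order (a step that is already met when the one before it is completed fails the run):
1. the brush head is down at the bottom of the jug for the first time (horizontal distance between brush and jug_in below 0.04 m and z of brush in the frame of jug_in below 0.02 m), for 0.1 s.
2. the brush head is drawn up at least 40 mm from the jug's floor after the first stroke (z of brush in the frame of jug_in above 0.04 m), for 0.1 s.
3. the brush head is down at the bottom of the jug for the second time (all of step 1), for 0.1 s.
4. the brush head is drawn up at least 40 mm from the jug's floor after the second stroke (z of brush in the frame of jug_in above 0.04 m), for 0.1 s.
5. the brush head is down at the bottom of the jug for the third time (all of step 3), for 0.1 s.
6. the brush head is drawn up at least 40 mm from the jug's floor after the third stroke (z of brush in the frame of jug_in above 0.04 m), for 0.1 s.
At the end, for the whole second after the job is handed in: Every tool that is present lies at rest inside the drawer, below its headroom, the drawer is shut to within 10 mm, and the brush stands at rest in its stand, head down on the floor (within 20 mm), tilted less than 0.3 rad (value of joint drawer below 0.01 m and x of tamper in the frame of drawer_floor between -0.055 and 0.175 m and y of tamper in the frame of drawer_floor between -0.13 and 0.13 m and z of tamper in the frame of drawer_floor between -0.01 and 0.06 m and linear speed of each of tamper, basket, dosing_ring, scoop, plug, brush below 0.03 m/s and x of basket in the frame of drawer_floor between -0.055 and 0.175 m and y of basket in the frame of drawer_floor between -0.13 and 0.13 m and z of basket in the frame of drawer_floor between -0.01 and 0.06 m and x of dosing_ring in the frame of drawer_floor between -0.055 and 0.175 m and y of dosing_ring in the frame of drawer_floor between -0.13 and 0.13 m and z of dosing_ring in the frame of drawer_floor between -0.01 and 0.06 m and x of scoop in the frame of drawer_floor between -0.055 and 0.175 m and y of scoop in the frame of drawer_floor between -0.13 and 0.13 m and z of scoop in the frame of drawer_floor between -0.01 and 0.06 m and x of plug in the frame of drawer_floor between -0.055 and 0.175 m and y of plug in the frame of drawer_floor between -0.13 and 0.13 m and z of plug in the frame of drawer_floor between -0.01 and 0.06 m and horizontal distance between brush and stand_in below 0.02 m and z of brush in the frame of stand_in below 0.02 m and angle between brush's own z axis and vertical below 0.3 rad); the robot touches nothing.
It fails at once if the cup is shifted more than 50 mm or knocked over (distance of cup from where it was at the start of the episode above 0.05 m or angle between cup's own z axis and vertical above 0.6 rad).
Of tamper, basket, dosing_ring, scoop, plug only 3 to 4 are there at a start; the rules pass over those that are not, and their reading is None.
At some moment in a run one of tamper, basket, dosing_ring, scoop, plug may be knocked a few centimetres aside while the robot is not near it.
It also fails if it takes over 210 s, if anything falls off the work surface, if the arm or the gripper's body presses on something with over 40 N, if the wrist force passes 120 N, or if a joint passes its speed limit or range.

## Working session

There is one attempt and no reset: what is moved stays moved. The work goes in short steps, Python scripts to look and compute and a tool call to move; the robot and the scene stay as the last step left them, time stands still between calls to the robot, and variables do not carry over. Pictures are saved under pics/ and viewed, at most 14 in all, crops included, and the job is handed in when it is done.

Besides the shell and the picture viewer there is one more tool, called after "Request:" as a command line: name --argument value ..., lists and objects as JSON in quotes. play_rows: Moves the arm, as the interface text tells. Shifts and turns lie within -1 to 1; 1 stands for 200 mm of shift or pi rad of turn. Its arguments: {"type":"object","properties":{"claw":{"type":"array"},"delta_pos":{"type":"array"},"delta_rot":{"type":"array"},"squeeze":{"type":"number"}},"required":["claw","delta_pos","delta_rot"]}

```bash
mkdir -p pics; ls
python3 - <<'E'
from bench import r
import cv2
s=r.read_state()
print({k:(v if not hasattr(v,'round') else v) for k,v in s.items()}, r.grip_point_offset)
for n in ['scene','top']:
    c=r.camera(n); cv2.imwrite(f'pics/{n}0.png',c['pixels'][:,:,::-1]); print(n,c['camera_matrix'],c['cam_to_world'],[k for k in c])
c=r.camera('wrist');print(c['camera_matrix'],c['hand_eye'],c.keys())
E
```

```text
pics
{'time': 0.0, 'joint_positions': array([ 1.1403934 ,  0.33286716, -0.06467822,  1.46094948,  0.02160431,
        1.34988033, -0.08848569]), 'joint_vel': array([ 2.99750135e-04, -6.95779903e-05, -5.36687268e-04, -1.19737338e-03,
       -1.88630601e-04, -2.62548008e-04, -1.58464306e-05]), 'joint_torque': array([ 5.26496240e-05, -6.23240876e+01,  2.52098119e-02, -3.89899743e+01,
       -6.11193851e-02,  3.97555938e-02,  1.54220197e-04]), 'ee_pos': array([ 0.24769975, -0.57340151,  0.22175292]), 'eef_rot': array([ 9.79282173e-01,  2.02499206e-01, -1.79841346e-04, -6.81085456e-04]), 'ft_force': array([ 0.03104981, -0.13299462,  0.45902474]), 'torque': array([-0.00330291, -0.00348261, -0.01383483]), 'grip_force': 0.0, 'width': 0.08677939523509556} 0.0187
scene [[453.81544904   0.         320.94617767]
 [  0.         453.81544904 206.50053197]
 [  0.           0.           1.        ]] [[-0.70123194 -0.49082223  0.51707573  1.16217624]
 [ 0.71287013 -0.47307504  0.5177028   0.68953487]
 [-0.00948442  0.73163758  0.68162783  0.93004197]
 [ 0.          0.          0.          1.        ]
[... 172 characters left out ...]
  ]] [[ 0.06533077  0.97750527 -0.20053761  0.332813  ]
 [-0.9978601   0.0634605  -0.01574764  0.01311475]
 [-0.00266718  0.20113729  0.97955943  0.99772971]
 [ 0.          0.          0.          1.        ]] ['pixels', 'camera_matrix', 'cam_to_world']
[[350.90139951   0.         320.46819307]
 [  0.         350.90139951 199.88820221]
 [  0.           0.           1.        ]] [[-1.61578124e-04  9.56556908e-01  2.91545633e-01  7.97910672e-02]
 [ 9.99999957e-01  8.36709235e-05  2.79689038e-04  3.33834283e-04]
 [ 2.43144589e-04  2.91545666e-01 -9.56556881e-01 -1.62539221e-01]
 [ 0.00000000e+00  0.00000000e+00  0.00000000e+00  1.00000000e+00]] dict_keys(['pixels', 'camera_matrix', 'hand_eye'])
```

View pics/scene0.png

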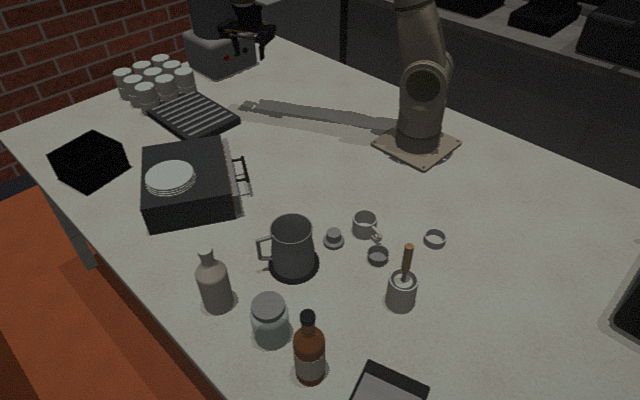

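View pics/top0.png

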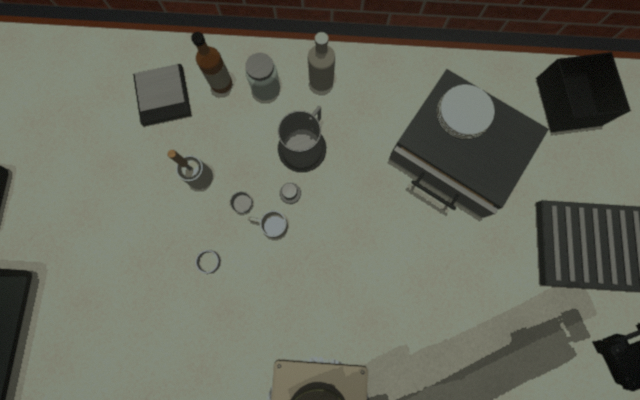

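The scene shows the drawer unit at (190,180) with its handle at (243,168), jug (292,245), tamper (333,237), cup (365,223), basket (378,256), ring (434,239) and brush pot (402,290). The top view shows the same tools at (290,191), (242,203) and (208,262), the cup at (274,225), and no scoop or plug. Next I zoom in for accurate pixels.

Run:
```python
import cv2,numpy as np
t=cv2.imread('pics/top0.png'); s=cv2.imread('pics/scene0.png')
def g(im): return np.clip(255*(im/255.)**0.55,0,255).astype(np.uint8)
def crop(im,x,y,w,h,f):
    c=cv2.resize(g(im[y:y+h,x:x+w]),None,fx=f,fy=f,interpolation=cv2.INTER_CUBIC)
    for i in range(0,w,20): cv2.putText(c,str(x+i),(i*f,10),0,.35,(0,0,255)); c[::4,i*f]=(0,0,255)
    for i in range(0,h,20): cv2.putText(c,str(y+i),(0,i*f+4),0,.35,(255,0,0)); c[i*f,::4]=(255,0,0)
    return c
cv2.imwrite('pics/t1.png',crop(t,160,90,190,145+45,3)) 
a=crop(s,250,195,200,125,4); cv2.imwrite('pics/s1.png',a)
b=np.hstack([crop(t,380,60,100,150,4)[:, :], crop(s,200,130,65,100,4)[:600] if 0 else cv2.copyMakeBorder(crop(s,190,130,80,100,4),0,200,0,0,cv2.BORDER_CONSTANT)])
cv2.imwrite('pics/d1.png',b); print(a.shape,b.shape)
```

```text
(500, 800, 3) (600, 720, 3)
```

View pics/t1.png

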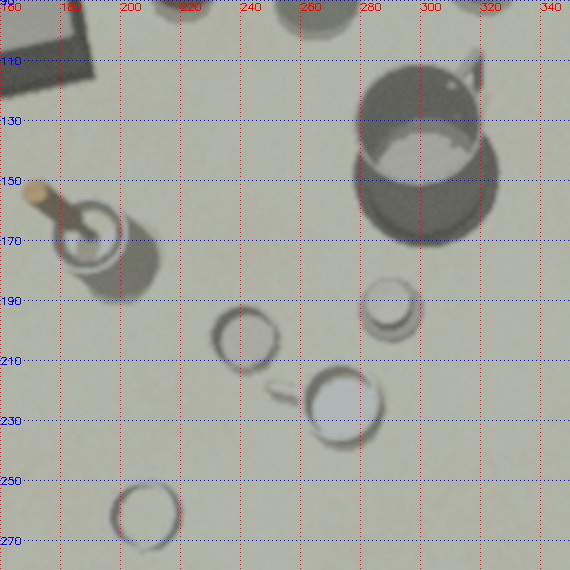

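View pics/s1.png

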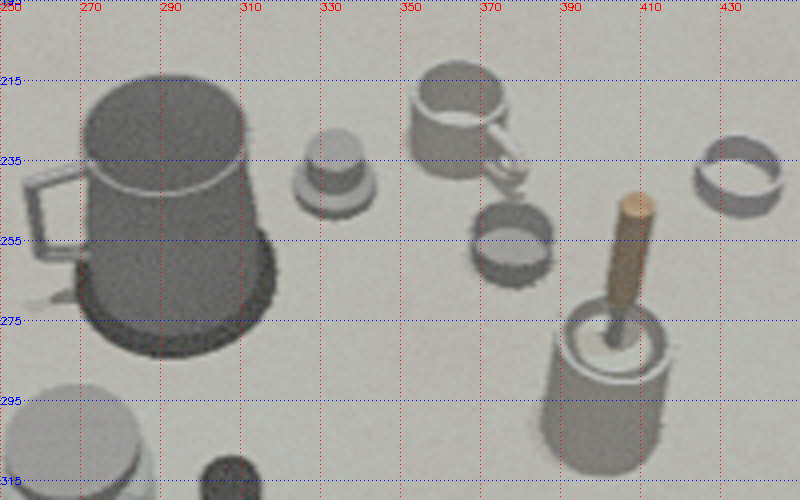

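View pics/d1.png

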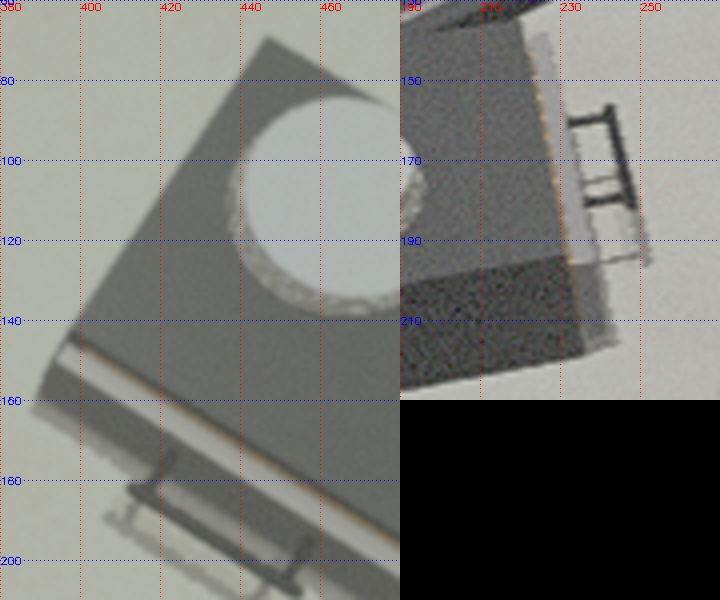

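The crops give rims, tamper, brush top (172,153 / 409,246) and handle bar ends clearly. I triangulate from both views.

```bash
cat > h.py <<'E'
import numpy as np, cv2
from bench import r
from scipy.spatial.transform import Rotation as Ro
def ray(cam,uv,T=None):
    K=cam['camera_matrix']; T=cam['cam_to_world'] if T is None else T
    d=np.linalg.inv(K)@[uv[0],uv[1],1]; d=T[:3,:3]@[d[0],-d[1],-d[2]]
    return T[:3,3],d/np.linalg.norm(d)
def plane(cam,uv,z,T=None):
    o,d=ray(cam,uv,T); return o+d*(z-o[2])/d[2]
def tri(rays):
    A=sum(np.eye(3)-np.outer(d,d) for o,d in rays); b=sum((np.eye(3)-np.outer(d,d))@o for o,d in rays)
    p=np.linalg.solve(A,b); return p,[round(1e3*np.linalg.norm((np.eye(3)-np.outer(d,d))@(p-o)),1) for o,d in rays]
def wristT(s,c):
    T=np.eye(4);T[:3,:3]=Ro.from_quat(s['eef_rot']).as_matrix();T[:3,3]=s['ee_pos'];return T@c['hand_eye']
def togo(target,yaw=None):
    s=r.read_state();R=Ro.from_quat(s['eef_rot'])
    d=R.inv().apply(np.array(target)-s['ee_pos'])/0.2
    out=[np.round(d,3)]
    if yaw is not None:
        G=Ro.from_euler('z',yaw)*Ro.from_quat([1,0,0,0]); out.append(np.round((R.inv()*G).as_rotvec()/np.pi,4))
    return out
E
python3 - <<'E'
from h import *
t=r.camera('top');s=r.camera('scene')
P=dict(tamper=((289.3,190),(333.7,232.5)),basket=((241.7,203.3),(378,252)),ring=((208.7,261.7),(434.5,236.3)),cup=((274.3,225),(365.2,218)),
brushtop=((172,153.3),(409.3,246.5)),stand=((190,168.3),(403.5,280)),stem=((190.7,170),(403.5,281)),jug=((299.7,131.7),(291.2,228.3)),
hA=((413,183),(248,181)),hB=((454,208),(242.2,156.2)),hA2=((413,183),(242.2,156.2)),h=((433,195),(245.1,168.7)))
for k,(a,b) in P.items():
    p,e=tri([ray(t,a),ray(s,b)]); print(k,p.round(4),e)
for k,a,z in [('panelL',(396,148),.087),('panelR',(488,210),.087),('unitL',(447,69),.1),('unitL2',(398,143),.1)]: print(k,plane(t,a,z).round(4))
print(togo([.248,-.574,.223],0))
E
```

```text
tamper [0.5386 0.1106 0.0415] [np.float64(1.5), np.float64(1.5)]
basket [0.4984 0.234  0.0265] [np.float64(0.9), np.float64(0.9)]
ring [0.3416 0.3048 0.0189] [np.float64(1.6), np.float64(1.6)]
cup [0.4435 0.1405 0.0495] [np.float64(1.6), np.float64(1.6)]
brushtop [0.5701 0.3609 0.2033] [np.float64(1.4), np.float64(1.4)]
stand [0.5687 0.3608 0.0865] [np.float64(1.5), np.float64(1.5)]
stem [0.5663 0.3605 0.0802] [np.float64(1.0), np.float64(1.0)]
jug [0.6656 0.0873 0.1348] [np.float64(0.8), np.float64(0.8)]
hA [ 0.5743 -0.208   0.0601] [np.float64(0.4), np.float64(0.4)]
hB [ 0.5144 -0.3102  0.0674] [np.float64(0.3), np.float64(0.3)]
hA2 [ 0.5654 -0.2019  0.1445] [np.float64(17.4), np.float64(17.4)]
h [ 0.5452 -0.2583  0.063 ] [np.float64(0.7), np.float64(0.7)]
panelL [ 0.6566 -0.1574  0.087 ]
panelR [ 0.5112 -0.3869  0.087 ]
unitL [ 0.8782 -0.2831  0.1   ]
unitL2 [ 0.6655 -0.1596  0.1   ]
[array([ 0.   ,  0.002, -0.004]), array([-2.000e-04,  1.000e-04,  1.298e-01])]
```

Request:
play_rows --claw '[0.68,0.68,0.68,0.68,0.68,0.68,0.68,0.68]' --delta_pos '[[0,0,0],[0,0,0],[0,0,0],[0,0,0],[0,0,0],[0.21,0.05,0.03],[0.21,0.05,0.03],[0.21,0.05,0.03]]' --delta_rot '[[0,0,-0.04],[0,0,-0.04],[0,0,-0.04],[0,0,-0.04],[0,0,-0.042],[0,0,0],[0,0,0],[0,0,0]]' --squeeze 30

```text
time: 1.05
ee_pos: [0.338, -0.4789, 0.2043]
eef_rot: [0.867, 0.498, 0.0, 0.0]
ft_force: [0.3, -0.6, 0.5]
width: 0.0324
grip_force: 0.0
```

Request:
play_rows --claw '[0.68,0.68,0.68,0.68,0.68,0.68,0.68,0.68]' --delta_pos '[[0.21,0.05,0.03],[0.21,0.05,0.03],[0.21,0.05,0.03],[0.21,0.05,0.03],[0.21,0.05,0.03],[0.21,0.05,0.03],[0,0,0],[0,0,0]]' --delta_rot '[[0,0,0],[0,0,0],[0,0,0],[0,0,0],[0,0,0],[0,0,0],[0,0,0],[0,0,0]]'

```text
time: 1.85
ee_pos: [0.5166, -0.2918, 0.1682]
eef_rot: [0.867, 0.499, -0.0, -0.0]
ft_force: [-0.5, -0.3, 0.8]
width: 0.028
grip_force: 0.0
```

Run:
```python
from h import *
s=r.read_state();print(s['time'],s['ee_pos'].round(4),s['width'],s['ft_force'].round(2),s['joint_positions'].round(2))
print(togo([.545,-.2585,.05],np.radians(59.8)))
c=r.camera('wrist');cv2.imwrite('pics/w1.png',cv2.convertScaleAbs(c['pixels'][:,:,::-1],alpha=1.6))
T=wristT(s,c);Ti=np.linalg.inv(T)
for p in [(.5743,-.208,.062),(.5144,-.3102,.062)]:
    q=Ti@[*p,1]; print(c['camera_matrix']@[q[0]/-q[2],-q[1]/-q[2],1])
```

```text
1.85 [ 0.5166 -0.2918  0.1682] 0.027969833531430757 [-0.53 -0.32  0.77] [ 0.74  0.32 -0.37  1.6   0.12  1.24 -0.18]
[array([0.215, 0.04 , 0.591]), array([-0.0002, -0.    ,  0.0003])]
[331.68130025  61.21402902   1.        ]
[329.75539511 217.35835783   1.        ]
```

View pics/w1.png

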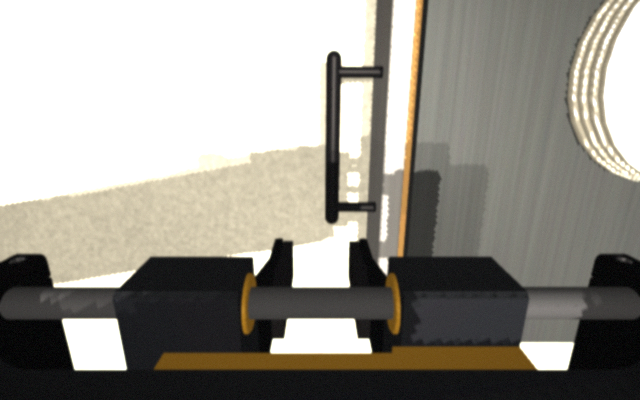

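The wrist view shows the bar at columns 334/332, rows 55 to 220, about 1.5 mm inward of my estimate. I align, descend, grip and pull.

Request:
play_rows --claw '[0.68,0.68,0.68,0.68,0.68,0.68,0.68,0.68]' --delta_pos '[[0.215,0.048,0],[0,0,0],[0,0,0.15],[0,0,0.15],[0,0,0.1],[0,0,0.1],[0,0,0.09],[0,0,0]]' --delta_rot '[[0,0,0],[0,0,0],[0,0,0],[0,0,0],[0,0,0],[0,0,0],[0,0,0],[0,0,0]]'

```text
time: 2.7
ee_pos: [0.5438, -0.2614, 0.0483]
eef_rot: [0.868, 0.497, -0.001, -0.001]
ft_force: [-0.7, -0.5, -0.3]
width: 0.0277
grip_force: 0.0
```

Request:
play_rows --claw '[1,1,1,1,1,1]' --delta_pos '[[0,0,0],[0,0,0],[0,0,0],[0,0,0],[0,0,0],[0,0,0]]' --delta_rot '[[0,0,0],[0,0,0],[0,0,0],[0,0,0],[0,0,0],[0,0,0]]'

```text
time: 3.3
ee_pos: [0.5467, -0.261, 0.0517]
eef_rot: [0.867, 0.498, 0.0, 0.001]
ft_force: [-1.8, -0.5, 6.1]
width: 0.0098
grip_force: 30.0
```

Request:
play_rows --claw '[1,1,1,1,1,1,1,1]' --delta_pos '[[0,-0.06,0],[0,-0.1,0],[0,-0.1,0],[0,-0.1,0],[0,-0.1,0],[0,-0.1,0],[0,-0.1,0],[0,-0.1,0]]' --delta_rot '[[0,0,0],[0,0,0],[0,0,0],[0,0,0],[0,0,0],[0,0,0],[0,0,0],[0,0,0]]'

```text
time: 4.1
ee_pos: [0.4154, -0.1841, 0.0516]
eef_rot: [0.867, 0.498, 0.001, 0.001]
ft_force: [0.5, -1.1, 7.1]
width: 0.0098
grip_force: 30.0
```

Request:
play_rows --claw '[1,1,1,1]' --delta_pos '[[0,-0.08,0],[0,-0.02,0],[0,0,0],[0,0,0]]' --delta_rot '[[0,0,0],[0,0,0],[0,0,0],[0,0,0]]'

```text
time: 4.5
ee_pos: [0.3983, -0.1741, 0.0516]
eef_rot: [0.867, 0.498, 0.0, 0.001]
ft_force: [-0.7, -0.1, 8.5]
width: 0.0096
grip_force: 30.0
```

Request:
play_rows --claw '[0.68,0.68,0.68,0.68,0.68,0.5,0.3,0]' --delta_pos '[[0,0,0],[0,0,0],[0,0,-0.18],[0,0,-0.18],[0,0,-0.18],[0,0,-0.2],[0.2,-0.015,0],[0.2,-0.015,0]]' --delta_rot '[[0,0,0],[0,0,0],[0,0,0],[0,0,0],[0,0,0],[0,0,0],[0,0,0],[0,0,0]]'

```text
time: 5.3
ee_pos: [0.4336, -0.1014, 0.1999]
eef_rot: [0.868, 0.497, 0.001, 0.001]
ft_force: [0.9, -0.3, -1.3]
width: 0.0447
grip_force: 0.0
```

Request:
play_rows --claw '[0,0,0,0,0,0,0,0]' --delta_pos '[[0.2,-0.015,0],[0.2,-0.015,0],[0.2,-0.015,0],[0.2,-0.015,0],[0.2,-0.015,0],[0.18,-0.015,0],[0,0,0],[0,0,0]]' --delta_rot '[[0,0,0],[0,0,0],[0,0,0],[0,0,0],[0,0,0],[0,0,0],[0,0,0.044],[0,0,0.044]]'

```text
time: 6.1
ee_pos: [0.5361, 0.1129, 0.198]
eef_rot: [0.928, 0.372, -0.0, -0.001]
ft_force: [0.3, 0.3, 0.3]
width: 0.0868
grip_force: 0.0
```

Request:
play_rows --claw '[0,0,0,0,0]' --delta_pos '[[0,0,0],[0,0,0],[0,0,0],[0,0,0],[0,0,0]]' --delta_rot '[[0,0,0.044],[0,0,0.044],[0,0,0.044],[0,0,0],[0,0,0]]'

```text
time: 6.6
ee_pos: [0.5361, 0.1114, 0.1984]
eef_rot: [0.984, 0.177, -0.0, 0.0]
ft_force: [-0.4, -0.1, 1.2]
width: 0.0872
grip_force: 0.0
```

```bash
cat > look.py <<'E'
from h import *
import sys
# usage: look.py name label:x,y,z ...  prints projected pixels, saves wrist|top picture
s=r.read_state();print(s['time'],s['ee_pos'].round(4),round(s['width'],4),s['ft_force'].round(1),Ro.from_quat(s['eef_rot']).as_matrix()[:2,0].round(3),s['joint_positions'].round(2))
n,cam=sys.argv[1:3];c=r.camera(cam);cv2.imwrite(f'pics/{n}.png',cv2.convertScaleAbs(c['pixels'][:,:,::-1],alpha=1.4))
T=wristT(s,c) if cam=='wrist' else c['cam_to_world'];Ti=np.linalg.inv(T)
for a in sys.argv[3:]:
    p=[float(v) for v in a.split(',')];q=Ti@[*p,1];print(p,(c['camera_matrix']@[q[0]/-q[2],q[1]/q[2],1])[:2].round(1))
E
python3 look.py w2 wrist .5386,.1106,.042; python3 -c "
from h import *;print(togo([.5386,.1106,.017],np.radians(20)))"
```

```text
6.6 [0.5361 0.1114 0.1984] 0.0872 [-0.4 -0.1  1.2] [0.937 0.348] [ 0.27  0.24 -0.64  1.67  0.15  1.28 -1.61]
[0.5386, 0.1106, 0.042] [321.9 179.9]
[array([0.01 , 0.008, 0.907]), array([-0.   ,  0.   ,  0.002])]
```

View pics/w2.png

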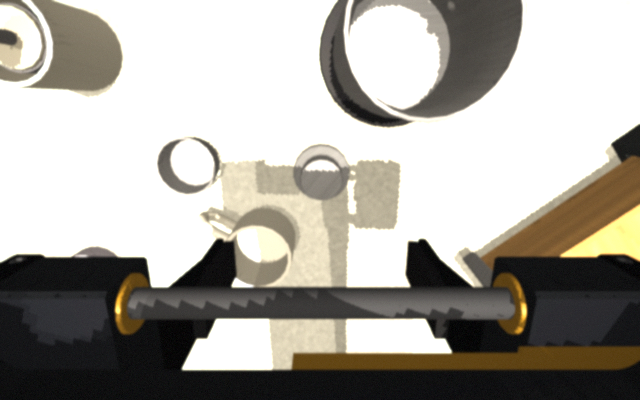

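The wrist view shows the tamper grip at about (324,177), within 3 mm of the prediction. I descend and grasp.

Request:
play_rows --claw '[0,0,0,0,0,0,0,0]' --delta_pos '[[0.018,0.012,0],[0,0,0.2],[0,0,0.2],[0,0,0.2],[0,0,0.15],[0,0,0.1],[0,0,0.055],[0,0,0]]' --delta_rot '[[0,0,0],[0,0,0],[0,0,0],[0,0,0],[0,0,0],[0,0,0],[0,0,0],[0,0,0]]'

```text
time: 7.45
ee_pos: [0.5398, 0.1101, 0.0164]
eef_rot: [0.985, 0.175, -0.001, -0.0]
ft_force: [0.3, 0.5, 0.3]
width: 0.087
grip_force: 0.0
```

Request:
play_rows --claw '[1,1,1,1,1,1,1,1]' --delta_pos '[[0,0,0],[0,0,0],[0,0,0],[0,0,0],[0,0,0],[0,0,0],[0,0,0],[0,0,-0.05]]' --delta_rot '[[0,0,0],[0,0,0],[0,0,0],[0,0,0],[0,0,0],[0,0,0],[0,0,0],[0,0,0]]'

```text
time: 8.25
ee_pos: [0.5392, 0.11, 0.0266]
eef_rot: [0.985, 0.175, -0.001, 0.0]
ft_force: [-0.7, -0.3, -3.3]
width: 0.0394
grip_force: 30.2
```

Request:
play_rows --claw '[1,1,1,1,1,1]' --delta_pos '[[0,0,-0.2],[0,0,-0.2],[0,0,-0.2],[0,0,-0.1],[0,0,0],[0,0,0]]' --delta_rot '[[0,0,0],[0,0,0],[0,0,0],[0,0,0],[0,0,0],[0,0,0]]'

```text
time: 8.85
ee_pos: [0.54, 0.11, 0.167]
eef_rot: [0.985, 0.175, -0.0, 0.0]
ft_force: [-0.3, -0.3, -3.2]
width: 0.0398
grip_force: 30.3
```

Request:
play_rows --claw '[1,1,1,1,1,1,1,1]' --delta_pos '[[0,0,0],[0,0,0],[0,0,0],[0,0,0],[0,0,0],[-0.17,0.114,0],[-0.17,0.114,0],[-0.17,0.114,0]]' --delta_rot '[[0,0,-0.044],[0,0,-0.044],[0,0,-0.044],[0,0,-0.044],[0,0,-0.045],[0,0,0],[0,0,0],[0,0,0]]'

```text
time: 9.65
ee_pos: [0.5472, -0.0137, 0.1654]
eef_rot: [0.866, 0.5, -0.001, -0.001]
ft_force: [1.7, -0.4, -2.6]
width: 0.0398
grip_force: 30.3
```

Request:
play_rows --claw '[1,1,1,1,1,1]' --delta_pos '[[-0.17,0.114,0],[-0.17,0.114,0],[-0.17,0.114,0],[-0.17,0.114,0],[0,0,0],[0,0,0]]' --delta_rot '[[0,0,0],[0,0,0],[0,0,0],[0,0,0],[0,0,0],[0,0,0]]'

```text
time: 10.25
ee_pos: [0.5579, -0.1763, 0.1653]
eef_rot: [0.867, 0.498, -0.001, -0.001]
ft_force: [-0.4, 1.0, -2.7]
width: 0.0394
grip_force: 30.3
```

```bash
python3 look.py w3 wrist .4779,-.3132,.022 .5181,-.2441,.022; python3 -c "
from h import *;print(togo([.5583,-.1750,.045],np.radians(59.8)))"
```

```text
10.25 [ 0.5579 -0.1763  0.1653] 0.0394 [-0.4  1.  -2.7] [0.503 0.864] [ 0.7   0.34 -0.57  1.62  0.19  1.24 -0.44]
[0.4779, -0.3132, 0.022] [320.8 334.3]
[0.5181, -0.2441, 0.022] [320.8 264.3]
[array([-0.001,  0.002,  0.604]), array([-0.001 , -0.0001,  0.0007])]
```

View pics/w3.png

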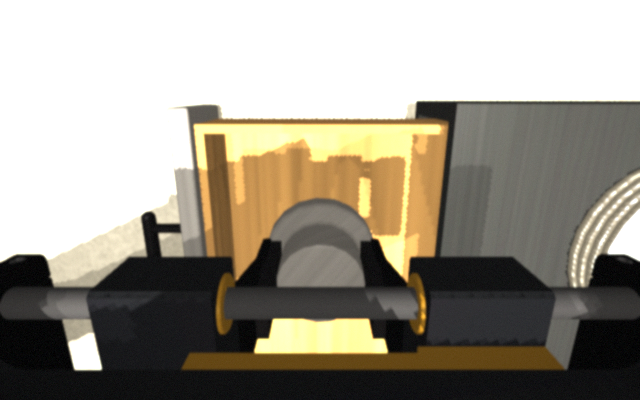

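The drawer interior (columns 205–445) is centred around the held tamper. I lower, release and rise.

Request:
play_rows --claw '[1,1,1,1,1,0.3,0.3,0.3]' --delta_pos '[[0,0,0.2],[0,0,0.2],[0,0,0.12],[0,0,0.08],[0,0,0],[0,0,0],[0,0,0],[0,0,0]]' --delta_rot '[[0,0,0],[0,0,0],[0,0,0],[0,0,0],[0,0,0],[0,0,0],[0,0,0],[0,0,0]]'

```text
time: 11.1
ee_pos: [0.5603, -0.1759, 0.0493]
eef_rot: [0.866, 0.499, 0.001, 0.001]
ft_force: [0.9, 0.5, -0.1]
width: 0.0555
grip_force: 0.0
```

Request:
play_rows --claw '[0.3,0.3,0.3,0.3,0,0,0,0]' --delta_pos '[[0,0,0],[0,0,-0.15],[0,0,-0.2],[0,0,-0.2],[0,0,-0.2],[0,0,0],[0,0,0],[0,0,0]]' --delta_rot '[[0,0,0],[0,0,0],[0,0,0],[0,0,0],[0,0,0],[0,0,0],[0,0,0],[0,0,0]]'

```text
time: 11.9
ee_pos: [0.5586, -0.1756, 0.1967]
eef_rot: [0.866, 0.499, -0.0, -0.0]
ft_force: [0.1, -1.1, -1.5]
width: 0.0836
grip_force: 0.0
```

```bash
python3 look.py t2 top
python3 - <<'E'
from h import *
im=cv2.imread('pics/t2.png')
cv2.imwrite('pics/t2c.png',cv2.resize(im[90:290,160:480],None,fx=2.5,fy=2.5))
print(togo([.4984,.234,.2],np.radians(59.8)))
E
```

```text
11.9 [ 0.5586 -0.1756  0.1967] 0.0836 [ 0.1 -1.1 -1.5] [0.501 0.865] [ 0.7   0.32 -0.58  1.58  0.18  1.3  -0.43]
[array([ 1.621, -1.287, -0.017]), array([-0.0005,  0.0001,  0.0006])]
```

View pics/t2c.png

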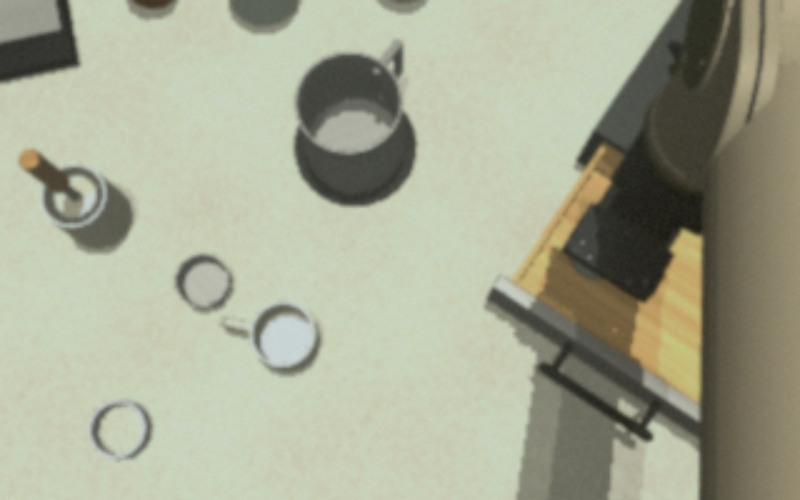

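The tamper is released and out of the way; the basket (242,203) and ring (208,262) are unmoved. Next is the basket.

Request:
play_rows --claw '[0,0,0,0,0,0,0,0]' --delta_pos '[[0.18,-0.143,0],[0.18,-0.143,0],[0.18,-0.143,0],[0.18,-0.143,0],[0.18,-0.143,0],[0.18,-0.143,0],[0.18,-0.143,0],[0.18,-0.143,0]]' --delta_rot '[[0,0,0],[0,0,0],[0,0,0],[0,0,0],[0,0,0],[0,0,0],[0,0,0],[0,0,0]]'

```text
time: 12.75
ee_pos: [0.5046, 0.1897, 0.1967]
eef_rot: [0.867, 0.499, -0.001, -0.0]
ft_force: [0.8, -0.1, 0.8]
width: 0.0871
grip_force: 0.0
```

Request:
play_rows --claw '[0,0,0,0,0,0,0]' --delta_pos '[[0.18,-0.143,0],[0,0,0],[0,0,0],[0,0,0],[0,0,0],[0,0,0],[0,0,0]]' --delta_rot '[[0,0,0],[0,0,0.036],[0,0,0.036],[0,0,0.036],[0,0,0.036],[0,0,0],[0,0,0]]'

```text
time: 13.45
ee_pos: [0.4986, 0.2337, 0.1969]
eef_rot: [0.956, 0.294, -0.001, 0.0]
ft_force: [-0.5, 0.1, 0.4]
width: 0.0872
grip_force: 0.0
```

```bash
python3 look.py w4 wrist .4984,.234,.028; python3 -c "
from h import *;print(togo([.4984,.234,.006],np.radians(34)))"
```

```text
13.45 [0.4986 0.2337 0.1969] 0.0872 [-0.5  0.1  0.4] [0.827 0.562] [ 0.13  0.27 -0.76  1.66  0.19  1.29 -1.64]
[0.4984, 0.234, 0.028] [320.  178.7]
[array([ 0.001, -0.002,  0.955]), array([-0.0001,  0.0003,  0.0009])]
```

View pics/w4.png

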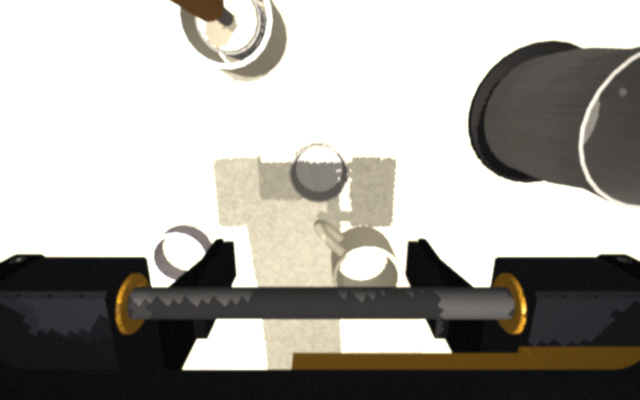

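Basket rim at (319,174), within 3 mm of prediction, and the cup is clear of both finger paths.

Request:
play_rows --claw '[0,0,0,0,0,0,0,0]' --delta_pos '[[0.01,-0.002,0],[0,0,0.2],[0,0,0.2],[0,0,0.2],[0,0,0.2],[0,0,0.1],[0,0,0.055],[0,0,0]]' --delta_rot '[[0,0,0],[0,0,0],[0,0,0],[0,0,0],[0,0,0],[0,0,0],[0,0,0],[0,0,0]]'

```text
time: 14.3
ee_pos: [0.4998, 0.235, 0.0055]
eef_rot: [0.956, 0.293, -0.001, -0.0]
ft_force: [-0.3, -0.6, -0.4]
width: 0.087
grip_force: 0.0
```

Request:
play_rows --claw '[1,1,1,1,1,1,1,1]' --delta_pos '[[0,0,0],[0,0,0],[0,0,0],[0,0,0],[0,0,0],[0,0,0],[0,0,-0.05],[0,0,-0.1]]' --delta_rot '[[0,0,0],[0,0,0],[0,0,0],[0,0,0],[0,0,0],[0,0,0],[0,0,0],[0,0,0]]'

```text
time: 15.1
ee_pos: [0.4993, 0.2346, 0.036]
eef_rot: [0.956, 0.292, -0.001, 0.0]
ft_force: [0.6, 0.9, -0.2]
width: 0.0566
grip_force: 30.0
```

Request:
play_rows --claw '[1,1,1,1,1,1,1,1]' --delta_pos '[[0,0,-0.2],[0,0,-0.2],[0,0,-0.2],[0,0,-0.05],[0,0,0],[0,0,0],[0,0,0],[0,0,0]]' --delta_rot '[[0,0,0],[0,0,0],[0,0,0],[0,0,0],[0,0,-0.036],[0,0,-0.036],[0,0,-0.036],[0,0,-0.036]]'

```text
time: 15.9
ee_pos: [0.5, 0.2349, 0.1662]
eef_rot: [0.865, 0.501, -0.0, 0.0]
ft_force: [-0.0, 0.0, -0.9]
width: 0.0562
grip_force: 30.0
```

```bash
python3 -c "
from h import *;s=r.read_state();print(s['ee_pos'],s['width'],s['ft_force']);print(togo([.5181,-.2441,.16],np.radians(59.8)))"
```

```text
[0.49999014 0.2349168  0.16617756] 0.05616373258615083 [-0.00246246  0.01041688 -0.85361899]
[array([-2.033,  1.27 ,  0.032]), array([-0.0001,  0.0003,  0.0021])]
```

Request:
play_rows --claw '[1,1,1,1,1,1,1,1]' --delta_pos '[[-0.203,0.127,0],[-0.203,0.127,0],[-0.203,0.127,0],[-0.203,0.127,0],[-0.203,0.127,0],[-0.203,0.127,0],[-0.203,0.127,0],[-0.203,0.127,0]]' --delta_rot '[[0,0,0],[0,0,0],[0,0,0],[0,0,0],[0,0,0],[0,0,0],[0,0,0],[0,0,0]]'

```text
time: 16.7
ee_pos: [0.5126, -0.1497, 0.1664]
eef_rot: [0.866, 0.499, -0.0, 0.0]
ft_force: [1.2, -0.0, -1.2]
width: 0.0566
grip_force: 30.0
```

Request:
play_rows --claw '[1,1,1,1,1,1,1,1]' --delta_pos '[[-0.203,0.127,0],[-0.203,0.127,0],[0,0,0],[0,0,0.2],[0,0,0.2],[0,0,0.15],[0,0,0.1],[0,0,0]]' --delta_rot '[[0,0,0],[0,0,0],[0,0,0],[0,0,0],[0,0,0],[0,0,0],[0,0,0],[0,0,0]]'

```text
time: 17.5
ee_pos: [0.5142, -0.2422, 0.0334]
eef_rot: [0.866, 0.499, -0.002, -0.003]
ft_force: [-0.7, -0.3, -0.4]
width: 0.0562
grip_force: 30.0
```

Request:
play_rows --claw '[0.15,0.15,0.15,0.15,0.15,0.15,0,0]' --delta_pos '[[0,0,0],[0,0,0],[0,0,0],[0,0,-0.15],[0,0,-0.2],[0,0,-0.2],[0,0,-0.25],[0,0,0]]' --delta_rot '[[0,0,0],[0,0,0],[0,0,0],[0,0,0],[0,0,0],[0,0,0],[0,0,0],[0,0,0]]'

```text
time: 18.3
ee_pos: [0.5199, -0.2443, 0.2047]
eef_rot: [0.866, 0.499, 0.003, 0.005]
ft_force: [0.1, -0.0, -0.6]
width: 0.0824
grip_force: 0.0
```

```bash
python3 look.py w5 wrist .5181,-.2441,.05; python3 look.py t3 top .3416,.3048,.024
python3 - <<'E'
from h import *
a=cv2.imread('pics/w5.png');b=cv2.imread('pics/t3.png')[90:290,160:340]
b=cv2.resize(b,None,fx=1.5,fy=1.5);o=np.zeros((400,640+270,3),np.uint8);o[:,:640]=a;o[:300,640:]=b
cv2.imwrite('pics/m5.png',cv2.resize(o,(800,352)))
print(togo([.3416,.3048,.2],np.radians(59.8)))
E
```

```text
18.3 [ 0.5199 -0.2443  0.2047] 0.0824 [ 0.1 -0.  -0.6] [0.501 0.865] [ 0.83  0.27 -0.56  1.61  0.15  1.29 -0.28]
[0.5181, -0.2441, 0.05] [316.7 183.3]
18.35 [ 0.5186 -0.2441  0.2012] 0.0842 [ 0.3  0.5 -1.1] [0.501 0.865] [ 0.83  0.27 -0.56  1.62  0.15  1.29 -0.28]
[0.3416, 0.3048, 0.024] [207.6 262. ]
[array([ 1.932, -2.136, -0.016]), array([0.0013, 0.0001, 0.0006])]
```

View pics/m5.png

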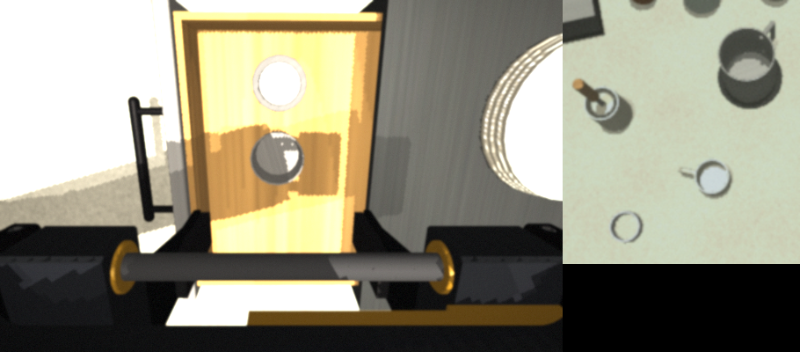

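Tamper and basket both sit in the drawer, and the ring is still at its first place. I move to the ring.

Request:
play_rows --claw '[0,0,0,0,0,0,0,0]' --delta_pos '[[0.161,-0.178,0],[0.161,-0.178,0],[0.161,-0.178,0],[0.161,-0.178,0],[0.161,-0.178,0],[0.161,-0.178,0],[0.161,-0.178,0],[0.161,-0.178,0]]' --delta_rot '[[0,0,0],[0,0,0],[0,0,0],[0,0,0],[0,0,0],[0,0,0],[0,0,0],[0,0,0]]'

```text
time: 19.2
ee_pos: [0.3978, 0.1236, 0.1958]
eef_rot: [0.867, 0.499, -0.0, 0.0]
ft_force: [0.9, 0.5, -0.2]
width: 0.0868
grip_force: 0.0
```

Request:
play_rows --claw '[0,0,0,0,0,0]' --delta_pos '[[0.161,-0.178,0],[0.161,-0.178,0],[0.161,-0.178,0],[0.161,-0.178,0],[0,0,0],[0,0,0]]' --delta_rot '[[0,0,0],[0,0,0],[0,0,0],[0,0,0],[0,0,0],[0,0,0]]'

```text
time: 19.8
ee_pos: [0.3396, 0.3056, 0.1957]
eef_rot: [0.866, 0.501, -0.001, -0.001]
ft_force: [1.1, -1.3, 0.4]
width: 0.0867
grip_force: 0.0
```

```bash
python3 look.py w6 wrist .3416,.3048,.024
python3 - <<'E'
from h import *
print(togo([.3416,.3048,.005],np.radians(59.8)))
g=cv2.imread('pics/w6.png')
g=cv2.cvtColor(g,cv2.COLOR_BGR2GRAY)[:240]
m=(g<170).astype(np.uint8)
n,l,st,ce=cv2.connectedComponentsWithStats(m)
for i in range(1,n):
    if st[i,4]>150: print(st[i],ce[i].round(1))
E
```

```text
19.8 [0.3396 0.3056 0.1957] 0.0867 [ 1.1 -1.3  0.4] [0.499 0.867] [ 0.36  0.07 -1.2   1.87  0.06  1.25 -1.38]
[0.3416, 0.3048, 0.024] [323.1 177.7]
[array([0.006, 0.005, 0.954]), array([-0.0003,  0.0004,  0.0007])]
[ 470    0  101   40 2625] [510.4  17.3]
[544   0  55  11 436] [570.3   4.1]
[ 259  149  130   83 7151] [323.5 182.1]
[626 172  14  68 681] [633.8 207.7]
[451 196  34  44 579] [468.8 224.3]
[493 224  22  16 174] [501.2 233.7]
```

Request:
play_rows --claw '[0,0,0,0,0,0,0,0]' --delta_pos '[[0.008,0.005,0],[0,0,0.2],[0,0,0.2],[0,0,0.2],[0,0,0.2],[0,0,0.1],[0,0,0.055],[0,0,0]]' --delta_rot '[[0,0,0],[0,0,0],[0,0,0],[0,0,0],[0,0,0],[0,0,0],[0,0,0],[0,0,0]]'

```text
time: 20.65
ee_pos: [0.3423, 0.3049, 0.0047]
eef_rot: [0.867, 0.499, -0.001, 0.0]
ft_force: [0.3, 0.1, 0.5]
width: 0.087
grip_force: 0.0
```

Request:
play_rows --claw '[1,1,1,1,1,1,1,1]' --delta_pos '[[0,0,0],[0,0,0],[0,0,0],[0,0,0],[0,0,0],[0,0,0],[0,0,-0.05],[0,0,-0.1]]' --delta_rot '[[0,0,0],[0,0,0],[0,0,0],[0,0,0],[0,0,0],[0,0,0],[0,0,0],[0,0,0]]'

```text
time: 21.45
ee_pos: [0.3414, 0.3054, 0.0354]
eef_rot: [0.866, 0.499, -0.001, -0.0]
ft_force: [1.3, 0.4, -0.5]
width: 0.059
grip_force: 30.0
```

Request:
play_rows --claw '[1,1,1,1,1]' --delta_pos '[[0,0,-0.2],[0,0,-0.2],[0,0,-0.2],[0,0,-0.05],[0,0,0]]' --delta_rot '[[0,0,0],[0,0,0],[0,0,0],[0,0,0],[0,0,0]]'

```text
time: 21.95
ee_pos: [0.3431, 0.3063, 0.1669]
eef_rot: [0.867, 0.499, 0.001, 0.001]
ft_force: [-0.1, -0.8, -1.4]
width: 0.0588
grip_force: 30.0
```

```bash
python3 -c "
from h import *;s=r.read_state();print(s['ee_pos'],s['width'],s['ft_force']);print(togo([.4779,-.3132,.16],np.radians(59.8)))"
```

```text
[0.34312433 0.30625599 0.16689672] 0.05875474897221595 [-0.1297856  -0.81906782 -1.35136447]
[array([-2.341,  2.138,  0.036]), array([ 0.0009, -0.0006,  0.0004])]
```

Request:
play_rows --claw '[1,1,1,1,1,1,1]' --delta_pos '[[-0.147,0.182,0],[-0.147,0.182,0],[-0.147,0.182,0],[-0.147,0.182,0],[-0.147,0.182,0],[-0.147,0.182,0],[-0.147,0.182,0]]' --delta_rot '[[0,0,0],[0,0,0],[0,0,0],[0,0,0],[0,0,0],[0,0,0],[0,0,0]]'

```text
time: 22.65
ee_pos: [0.4589, -0.0019, 0.1639]
eef_rot: [0.866, 0.499, -0.001, -0.0]
ft_force: [0.0, -0.2, -0.1]
width: 0.0592
grip_force: 30.0
```

Request:
play_rows --claw '[1,1,1,1,1,1,1,1]' --delta_pos '[[-0.187,0.1235,0],[-0.187,0.1235,0],[-0.187,0.1235,0],[-0.187,0.1235,0],[-0.187,0.1235,0],[-0.187,0.1235,0],[-0.187,0.1235,0],[0,0,0]]' --delta_rot '[[0,0,0],[0,0,0],[0,0,0],[0,0,0],[0,0,0],[0,0,0],[0,0,0],[0,0,0]]'

```text
time: 23.45
ee_pos: [0.4751, -0.3195, 0.1623]
eef_rot: [0.868, 0.496, -0.002, -0.001]
ft_force: [-0.9, -0.1, -1.2]
width: 0.0588
grip_force: 30.0
```

```bash
python3 -c "
from h import *;s=r.read_state();print(s['ee_pos'],s['width'],s['ft_force']);print(togo([.4779,-.3132,.033],np.radians(59.8)))"
```

```text
[ 0.47512107 -0.31947246  0.16227396] 0.05877255589647861 [-0.8854161  -0.1163781  -1.18502573]
[array([ 0.035, -0.002,  0.646]), array([-0.0012,  0.0005, -0.002 ])]
```

Request:
play_rows --claw '[1,1,1,1,1,1,1,0.15]' --delta_pos '[[0.035,0,0],[0,0,0],[0,0,0.2],[0,0,0.2],[0,0,0.15],[0,0,0.095],[0,0,0],[0,0,0]]' --delta_rot '[[0,0,0],[0,0,0],[0,0,0],[0,0,0],[0,0,0],[0,0,0],[0,0,0],[0,0,0]]'

```text
time: 24.25
ee_pos: [0.482, -0.3058, 0.0371]
eef_rot: [0.866, 0.5, 0.0, -0.0]
ft_force: [-0.5, 0.2, 1.1]
width: 0.062
grip_force: 0.0
```

Request:
play_rows --claw '[0.15,0.15,0.15,0.15,0.15,0.15,0.15,0.4]' --delta_pos '[[0,0,0],[0,0,0],[0,0,-0.1],[0,0,-0.2],[0,0,-0.2],[0,0,-0.2],[0,0,-0.15],[0,0,0]]' --delta_rot '[[0,0,0],[0,0,0],[0,0,0],[0,0,0],[0,0,0],[0,0,0],[0,0,0],[0,0,0]]'

```text
time: 25.05
ee_pos: [0.4837, -0.3078, 0.2122]
eef_rot: [0.866, 0.499, 0.002, 0.004]
ft_force: [1.1, -0.2, 0.6]
width: 0.0709
grip_force: 0.0
```

```bash
python3 look.py w7 wrist; python3 -c "
from h import *;print(togo([.3983,-.1741,.05],np.radians(59.8)))"
```

```text
25.05 [ 0.4837 -0.3078  0.2122] 0.0709 [ 1.1 -0.2  0.6] [0.501 0.865] [ 1.06  0.29 -0.69  1.6   0.19  1.32 -0.18]
[array([ 0.367, -0.704,  0.794]), array([0.0017, 0.0003, 0.0006])]
```

View pics/w7.png

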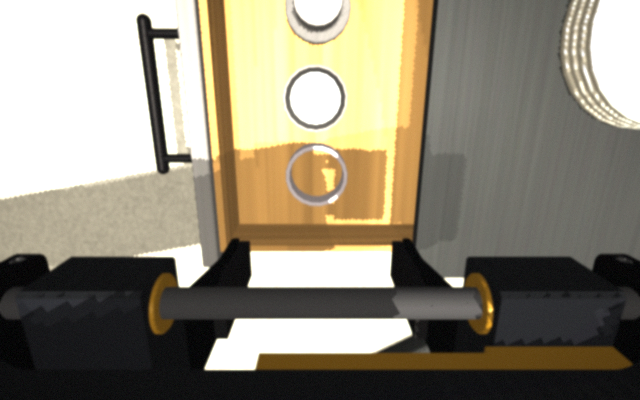

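All three tools lie in the drawer, the tamper at (317,10), basket at (315,98) and ring at (317,175). I regrip the bar and push the drawer shut.

Request:
play_rows --claw '[0.68,0.68,0.68,0.68,0.68,0.68,0.68,0.68]' --delta_pos '[[0.092,-0.176,0],[0.092,-0.176,0],[0.092,-0.176,0],[0.092,-0.176,0],[0,0,0.2],[0,0,0.1],[0,0,0],[0,0,0]]' --delta_rot '[[0,0,0],[0,0,0],[0,0,0],[0,0,0],[0,0,0],[0,0,0],[0,0,0],[0,0,0]]'

```text
time: 25.9
ee_pos: [0.3964, -0.1726, 0.1467]
eef_rot: [0.866, 0.499, -0.0, -0.0]
ft_force: [-0.4, 0.0, -0.1]
width: 0.0277
grip_force: 0.0
```

```bash
python3 -c "
from h import *;s=r.read_state();print(s['ee_pos'],s['width']);print(togo([.3983,-.1741,.05],np.radians(59.8)))"
```

```text
[ 0.39640906 -0.17259635  0.14670915] 0.027741064313365312
[array([-0.002,  0.012,  0.484]), array([-0.0002, -0.0001,  0.0006])]
```

Request:
play_rows --claw '[0.68,0.68,0.68,0.68,0.68,1,1,1]' --delta_pos '[[0,0.012,0.1],[0,0,0.15],[0,0,0.13],[0,0,0.1],[0,0,0],[0,0,0],[0,0,0],[0,0,0]]' --delta_rot '[[0,0,0],[0,0,0],[0,0,0],[0,0,0],[0,0,0],[0,0,0],[0,0,0],[0,0,0]]'

```text
time: 26.7
ee_pos: [0.3993, -0.1744, 0.0518]
eef_rot: [0.866, 0.499, 0.0, 0.001]
ft_force: [-0.8, 0.1, 1.1]
width: 0.011
grip_force: 0.1
```

Request:
play_rows --claw '[1,1,1,1,1,1,1,1]' --delta_pos '[[0,0,0],[0,0.06,0],[0,0.1,0],[0,0.1,0],[0,0.1,0],[0,0.1,0],[0,0.1,0],[0,0.1,0]]' --delta_rot '[[0,0,0],[0,0,0],[0,0,0],[0,0,0],[0,0,0],[0,0,0],[0,0,0],[0,0,0]]'

```text
time: 27.5
ee_pos: [0.5139, -0.2414, 0.0517]
eef_rot: [0.867, 0.499, 0.0, 0.001]
ft_force: [-1.7, 0.0, 8.7]
width: 0.0099
grip_force: 30.0
```

Request:
play_rows --claw '[1,1,1,1,1]' --delta_pos '[[0,0.1,0],[0,0.06,0],[0,0.03,0],[0,0.02,0],[0,0,0]]' --delta_rot '[[0,0,0],[0,0,0],[0,0,0],[0,0,0],[0,0,0]]'

```text
time: 28.0
ee_pos: [0.5486, -0.2617, 0.0517]
eef_rot: [0.867, 0.499, -0.001, -0.0]
ft_force: [-8.7, 0.6, 11.4]
width: 0.0097
grip_force: 30.0
```

Request:
play_rows --claw '[1,1,1,1]' --delta_pos '[[0,0.015,0],[0,0.015,0],[0,0,0],[0,0,0]]' --delta_rot '[[0,0,0],[0,0,0],[0,0,0],[0,0,0]]'

```text
time: 28.4
ee_pos: [0.5487, -0.2617, 0.0513]
eef_rot: [0.866, 0.499, -0.005, -0.005]
ft_force: [-34.8, 13.9, 33.3]
width: 0.0102
grip_force: 30.0
```

The drawer hits its stop, so it is shut. I back off, release, and go to the brush.

Request:
play_rows --claw '[1,0.68,0.68,0.68,0.68,0.68,0.68,0.5]' --delta_pos '[[0,-0.03,0],[0,0,0],[0,0,0],[0,0,-0.1],[0,0,-0.22],[0,0,-0.24],[0,0,-0.24],[0,0,-0.24]]' --delta_rot '[[0,0,0],[0,0,0],[0,0,0],[0,0,0],[0,0,0],[0,0,0],[0,0,0],[0,0,0]]'

```text
time: 29.2
ee_pos: [0.5492, -0.2611, 0.2607]
eef_rot: [0.866, 0.499, 0.0, 0.0]
ft_force: [0.5, -1.1, -0.5]
width: 0.0308
grip_force: 0.0
```

Request:
play_rows --claw '[0.4,0.4,0.4,0.4,0.4,0.4,0.4,0.4]' --delta_pos '[[0,0,-0.15],[0.211,-0.1137,0],[0.211,-0.1137,0],[0.211,-0.1137,0],[0.211,-0.1137,0],[0.211,-0.1137,0],[0.211,-0.1137,0],[0.211,-0.1137,0]]' --delta_rot '[[0,0,0],[0,0,0],[0,0,0],[0,0,0],[0,0,0],[0,0,0],[0,0,0],[0,0,0]]'

```text
time: 30.0
ee_pos: [0.5596, 0.0761, 0.2889]
eef_rot: [0.867, 0.499, 0.0, 0.0]
ft_force: [0.7, -0.1, 0.5]
width: 0.0522
grip_force: 0.0
```

Request:
play_rows --claw '[0.4,0.4,0.4,0.4,0.4,0.4,0.4,0.4]' --delta_pos '[[0.211,-0.1137,0],[0.211,-0.1137,0],[0.211,-0.1137,0],[0.211,-0.1137,0],[0.211,-0.1137,0],[0.1,-0.05,0],[0,0,0],[0,0,0]]' --delta_rot '[[0,0,0],[0,0,0],[0,0,0],[0,0,0],[0,0,0],[0,0,0],[0,0,0],[0,0,0]]'

```text
time: 30.8
ee_pos: [0.5684, 0.3364, 0.2882]
eef_rot: [0.866, 0.5, -0.0, -0.0]
ft_force: [0.7, -1.3, 0.0]
width: 0.0521
grip_force: 0.0
```

```bash
python3 look.py w8 wrist .5701,.3609,.203 .5663,.3605,.095
python3 - <<'E'
from h import *
print(togo([.569,.3608,.156],np.radians(59.8)))
im=cv2.imread('pics/w8.png');h=cv2.cvtColor(im,cv2.COLOR_BGR2HSV)
m=cv2.inRange(h,(5,60,50),(25,255,255));m[260:]=0
n,l,st,ce=cv2.connectedComponentsWithStats(m)
for i in range(1,n):
    if st[i,4]>100: print(st[i],ce[i].round(1))
E
```

```text
30.8 [0.5684 0.3364 0.2882] 0.0521 [ 0.7 -1.3  0. ] [0.501 0.866] [-0.01  0.54 -0.92  1.21  0.42  1.58 -1.38]
[0.5701, 0.3609, 0.203] [305.7 176.3]
[0.5663, 0.3605, 0.095] [307.  154.4]
[array([ 0.111, -0.064,  0.662]), array([0.0001, 0.0001, 0.0003])]
[ 501    0  139   68 7751] [571.5  31.4]
[ 290  147   31   43 1009] [305.4 168.9]
[598 203  42  57 858] [620.9 227.4]
```

Request:
play_rows --claw '[0.4,0.4,0.4,0.4,0.4,0.4,0.4,0.4]' --delta_pos '[[0.111,-0.062,0],[0,0,0],[0,0,0.15],[0,0,0.15],[0,0,0.15],[0,0,0.12],[0,0,0.09],[0,0,0]]' --delta_rot '[[0,0,0],[0,0,0],[0,0,0],[0,0,0],[0,0,0],[0,0,0],[0,0,0],[0,0,0]]'

```text
time: 31.65
ee_pos: [0.5688, 0.3585, 0.1541]
eef_rot: [0.867, 0.498, -0.002, 0.001]
ft_force: [0.5, 0.5, -0.1]
width: 0.0521
grip_force: 0.0
```

Request:
play_rows --claw '[1,1,1,1,1,1]' --delta_pos '[[0,0,0],[0,0,0],[0,0,0],[0,0,0],[0,0,0],[0,0,0]]' --delta_rot '[[0,0,0],[0,0,0],[0,0,0],[0,0,0],[0,0,0],[0,0,0]]' --squeeze 45

```text
time: 32.25
ee_pos: [0.5689, 0.3617, 0.157]
eef_rot: [0.866, 0.499, 0.0, 0.0]
ft_force: [0.9, 0.0, 2.1]
width: 0.019
grip_force: 45.0
```

Request:
play_rows --claw '[1,1,1,1,1,1]' --delta_pos '[[0,0,-0.15],[0,0,-0.2],[0,0,-0.2],[0,0,-0.2],[0,0,-0.13],[0,0,0]]' --delta_rot '[[0,0,0],[0,0,0],[0,0,0],[0,0,0],[0,0,0],[0,0,0]]'

```text
time: 32.85
ee_pos: [0.5691, 0.3627, 0.3368]
eef_rot: [0.866, 0.499, 0.003, -0.001]
ft_force: [-0.4, 0.2, -0.1]
width: 0.0191
grip_force: 45.0
```

Request:
play_rows --claw '[1,1,1,1,1,1,1,1]' --delta_pos '[[-0.118,0.1385,0],[-0.118,0.1385,0],[-0.118,0.1385,0],[-0.118,0.1385,0],[-0.118,0.1385,0],[-0.118,0.1385,0],[-0.118,0.1385,0],[-0.118,0.1385,0]]' --delta_rot '[[0,0,0],[0,0,0],[0,0,0],[0,0,0],[0,0,0],[0,0,0],[0,0,0],[0,0,0]]'

```text
time: 33.65
ee_pos: [0.6659, 0.0854, 0.3315]
eef_rot: [0.866, 0.499, -0.001, -0.0]
ft_force: [1.7, 0.8, -0.4]
width: 0.0194
grip_force: 45.0
```

Request:
play_rows --claw '[1,1]' --delta_pos '[[0,0,0],[0,0,0]]' --delta_rot '[[0,0,0],[0,0,0]]'

```text
time: 33.85
ee_pos: [0.6658, 0.0861, 0.3313]
eef_rot: [0.867, 0.499, -0.001, -0.0]
ft_force: [-0.4, 2.1, -1.0]
width: 0.019
grip_force: 45.0
```

Run:
```python
from h import *
s=r.read_state();print(s['time'],s['ee_pos'].round(4),s['width'],s['ft_force'],s['joint_positions'].round(2));print(togo([.6656,.0873,.17],np.radians(59.8)))
a=r.camera('scene')['pixels'][150:350,200:480,::-1];b=r.camera('top')['pixels'][60:260,180:400,::-1]
cv2.imwrite('pics/m9.png',cv2.convertScaleAbs(cv2.resize(np.hstack([a,b]),(800,320)),alpha=1.5))
```

```text
33.85 [0.6658 0.0861 0.3313] 0.019040261535420537 [-0.43133536  2.12887096 -0.9882207 ] [ 0.33  0.54 -0.87  1.09  0.41  1.67 -0.95]
[array([ 0.005, -0.003,  0.806]), array([-0.0004,  0.0003,  0.    ])]
```

View pics/m9.png

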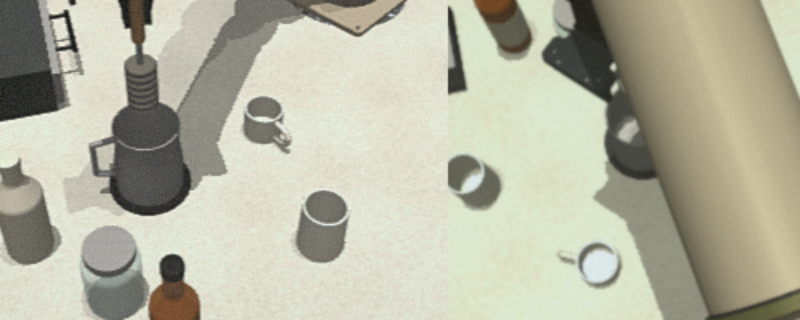

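The brush hangs upright with its head directly above the jug mouth. Now three strokes.

Request:
play_rows --claw '[1,1,1,1,1,1,1,1]' --delta_pos '[[0.005,-0.003,0.15],[0,0,0.2],[0,0,0.2],[0,0,0.15],[0,0,0.1],[0,0,0],[0,0,0],[0,0,0]]' --delta_rot '[[0,0,0],[0,0,0],[0,0,0],[0,0,0],[0,0,0],[0,0,0],[0,0,0],[0,0,0]]'

```text
time: 34.75
ee_pos: [0.6663, 0.0893, 0.1744]
eef_rot: [0.866, 0.5, 0.001, 0.0]
ft_force: [0.2, -0.0, -0.5]
width: 0.0192
grip_force: 45.0
```

Request:
play_rows --claw '[1,1,1,1]' --delta_pos '[[0,0,0.02],[0,0,0.01],[0,0,0],[0,0,0]]' --delta_rot '[[0,0,0],[0,0,0],[0,0,0],[0,0,0]]'

```text
time: 35.15
ee_pos: [0.6658, 0.0882, 0.1667]
eef_rot: [0.866, 0.499, 0.0, 0.0]
ft_force: [-0.4, -0.1, -0.5]
width: 0.0192
grip_force: 45.0
```

Request:
play_rows --claw '[1,1,1,1,1,1,1]' --delta_pos '[[0,0,-0.15],[0,0,-0.2],[0,0,-0.15],[0,0,-0.1],[0,0,0],[0,0,0],[0,0,0]]' --delta_rot '[[0,0,0],[0,0,0],[0,0,0],[0,0,0],[0,0,0],[0,0,0],[0,0,0]]'

```text
time: 35.85
ee_pos: [0.6654, 0.0879, 0.285]
eef_rot: [0.866, 0.499, -0.001, -0.0]
ft_force: [-0.1, 0.8, -2.0]
width: 0.0193
grip_force: 45.0
```

Request:
play_rows --claw '[1,1,1,1,1,1,1,1]' --delta_pos '[[0,0,0.15],[0,0,0.2],[0,0,0.15],[0,0,0.09],[0,0,0],[0,0,0],[0,0,0],[0,0,0]]' --delta_rot '[[0,0,0],[0,0,0],[0,0,0],[0,0,0],[0,0,0],[0,0,0],[0,0,0],[0,0,0]]'

```text
time: 36.65
ee_pos: [0.6658, 0.0882, 0.1687]
eef_rot: [0.866, 0.499, 0.0, 0.0]
ft_force: [-0.4, 0.2, -0.7]
width: 0.0196
grip_force: 45.0
```

Request:
play_rows --claw '[1,1,1,1,1,1,1]' --delta_pos '[[0,0,-0.15],[0,0,-0.2],[0,0,-0.15],[0,0,-0.09],[0,0,0],[0,0,0],[0,0,0]]' --delta_rot '[[0,0,0],[0,0,0],[0,0,0],[0,0,0],[0,0,0],[0,0,0],[0,0,0]]'

```text
time: 37.35
ee_pos: [0.6654, 0.088, 0.2851]
eef_rot: [0.866, 0.499, -0.001, -0.0]
ft_force: [0.6, -0.2, -0.2]
width: 0.0193
grip_force: 45.0
```

Request:
play_rows --claw '[1,1,1,1,1,1,1,1]' --delta_pos '[[0,0,0.15],[0,0,0.2],[0,0,0.15],[0,0,0.09],[0,0,0],[0,0,0],[0,0,0],[0,0,0]]' --delta_rot '[[0,0,0],[0,0,0],[0,0,0],[0,0,0],[0,0,0],[0,0,0],[0,0,0],[0,0,0]]'

```text
time: 38.15
ee_pos: [0.6662, 0.0884, 0.1696]
eef_rot: [0.866, 0.499, 0.001, 0.0]
ft_force: [-0.0, -0.6, -0.2]
width: 0.0192
grip_force: 45.0
```

Request:
play_rows --claw '[1,1,1,1,1,1,1]' --delta_pos '[[0,0,-0.15],[0,0,-0.2],[0,0,-0.2],[0,0,-0.2],[0,0,-0.1],[0,0,0],[0,0,0]]' --delta_rot '[[0,0,0],[0,0,0],[0,0,0],[0,0,0],[0,0,0],[0,0,0],[0,0,0]]'

```text
time: 38.85
ee_pos: [0.6658, 0.0885, 0.3387]
eef_rot: [0.866, 0.499, 0.0, 0.0]
ft_force: [-0.3, -0.1, -1.3]
width: 0.0194
grip_force: 45.0
```

Run:
```python
from h import *
s=r.read_state();print(s['time'],s['ee_pos'].round(4),s['width'],s['ft_force']);print(togo([.5687,.3612,.3368],np.radians(59.8)))
```

```text
38.85 [0.6658 0.0885 0.3387] 0.01937316491772449 [-0.32647786 -0.10533918 -1.32224065]
[array([ 0.937, -1.103,  0.009]), array([ 0.0002, -0.0001,  0.0007])]
```

Request:
play_rows --claw '[1,1,1,1,1,1,1,1]' --delta_pos '[[0.117,-0.138,0],[0.117,-0.138,0],[0.117,-0.138,0],[0.117,-0.138,0],[0.117,-0.138,0],[0.117,-0.138,0],[0.117,-0.138,0],[0.117,-0.138,0]]' --delta_rot '[[0,0,0],[0,0,0],[0,0,0],[0,0,0],[0,0,0],[0,0,0],[0,0,0],[0,0,0]]'

```text
time: 39.65
ee_pos: [0.5679, 0.3617, 0.337]
eef_rot: [0.866, 0.499, -0.001, 0.0]
ft_force: [0.5, 0.3, -1.1]
width: 0.0191
grip_force: 45.0
```

Request:
play_rows --claw '[1,1,1]' --delta_pos '[[0,0,0],[0,0,0],[0,0,0]]' --delta_rot '[[0,0,0],[0,0,0],[0,0,0]]'

```text
time: 39.95
ee_pos: [0.5693, 0.3596, 0.3376]
eef_rot: [0.867, 0.499, -0.001, 0.0]
ft_force: [0.2, -0.1, -1.4]
width: 0.0195
grip_force: 45.0
```

Run:
```python
from h import *
s=r.read_state();print(s['time'],s['ee_pos'].round(4),s['ft_force']);print(togo([.5688,.3613,.159],np.radians(59.8)))
```

```text
39.95 [0.5693 0.3596 0.3376] [ 0.2410743  -0.05859918 -1.36256347]
[array([ 0.007, -0.006,  0.893]), array([0.0001, 0.0005, 0.0001])]
```

Request:
play_rows --claw '[1,1,1,1,1,1,1,1]' --delta_pos '[[0.007,-0.005,0.1],[0,0,0.2],[0,0,0.2],[0,0,0.15],[0,0,0.13],[0,0,0.1],[0,0,0],[0,0,0]]' --delta_rot '[[0,0,0],[0,0,0],[0,0,0],[0,0,0],[0,0,0],[0,0,0],[0,0,0],[0,0,0]]'

```text
time: 40.75
ee_pos: [0.5691, 0.3616, 0.1629]
eef_rot: [0.867, 0.499, -0.0, 0.0]
ft_force: [-0.3, 0.4, -0.2]
width: 0.0193
grip_force: 45.0
```

Request:
play_rows --claw '[1,1,1,1,0.5,0.5,0.5,0.5]' --delta_pos '[[0,0,0.015],[0,0,0.005],[0,0,0],[0,0,0],[0,0,0],[0,0,0],[0,0,0],[0,0,0]]' --delta_rot '[[0,0,0],[0,0,0],[0,0,0],[0,0,0],[0,0,0],[0,0,0],[0,0,0],[0,0,0]]'

```text
time: 41.55
ee_pos: [0.5685, 0.3627, 0.1586]
eef_rot: [0.866, 0.499, 0.0, 0.0]
ft_force: [-0.5, 0.5, 0.1]
width: 0.0405
grip_force: 0.0
```

Request:
play_rows --claw '[0.5,0.5,0.5,0.5,0.5,0.5,0.5,0.5]' --delta_pos '[[0,0,-0.1],[0,0,-0.15],[0,0,-0.2],[0,0,-0.2],[-0.2,0.1,0],[-0.2,0.1,0],[-0.2,0.1,0],[0,0,0]]' --delta_rot '[[0,0,0],[0,0,0],[0,0,0],[0,0,0],[0,0,0],[0,0,0],[0,0,0],[0,0,0]]'

```text
time: 42.35
ee_pos: [0.5624, 0.221, 0.2886]
eef_rot: [0.869, 0.495, -0.0, 0.002]
ft_force: [1.7, 0.4, 0.8]
width: 0.0437
grip_force: 0.0
```

Run:
```python
from h import *
def orange(im):
    h=cv2.cvtColor(im,cv2.COLOR_RGB2HSV);m=cv2.inRange(h,(5,60,30),(25,255,255))
    n,l,st,ce=cv2.connectedComponentsWithStats(m);return [(st[i].tolist(),ce[i].round(1)) for i in range(1,n) if st[i,4]>25]
t=r.camera('top');s=r.camera('scene')
for n,c,b in (('top',t,(150,130,220,190)),('scene',s,(360,220,440,320))):
    x0,y0,x1,y1=b;im=np.ascontiguousarray(c['pixels'][y0:y1,x0:x1]);old=cv2.imread(f'pics/{n}0.png')[y0:y1,x0:x1,::-1]
    print(n,'now',orange(im),'start',orange(np.ascontiguousarray(old)))
    # change since start at drawer front handle / cup
for n,c,(x0,y0,x1,y1) in (('scene',s,(205,140,262,205)),('scene',s,(350,205,388,250))):
    a=cv2.cvtColor(c['pixels'][y0:y1,x0:x1],cv2.COLOR_RGB2GRAY);o=cv2.imread('pics/scene0.png',0)[y0:y1,x0:x1]
    print(n,cv2.phaseCorrelate(np.float32(o),np.float32(a)),cv2.absdiff(a,o).mean())
print(r.read_state()['ft_force'],r.read_state()['ee_pos'])
```

```text
top now [([10, 0, 60, 60, 809], array([41.5, 25.2])), ([57, 0, 13, 16, 57], array([65.1,  5.3])), ([35, 35, 20, 19, 90], array([42.9, 43.3])), ([41, 51, 15, 9, 48], array([47.5, 55. ]))] start [([17, 20, 20, 16, 159], array([26.5, 27.4]))]
scene now [([42, 23, 13, 30, 230], array([47.8, 37.1]))] start [([42, 23, 12, 29, 228], array([47.1, 36.7]))]
scene ((-0.3778286145151277, 0.07745081093812445), 1.0311671571599113) 10.77705802968961
scene ((-0.22713267483844035, 0.30540671069532266), 0.5049589517381456) 23.775438596491227
[-0.41561393  0.41230058  0.49958352] [0.56065083 0.22723084 0.28881005]
```

```bash
python3 -c "
from bench import r
print(r.close_job())"
```

```text
the job is handed in; nothing more can be done
None
```

I handed the job in after about 42 s of the 210 s, but the script returned no verdict. Jug scrubbed with three full strokes, brush back in its pot head down, tamper, basket and dosing ring in the drawer pushed shut to its stop, cup not moved.

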